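Weigh a bottle on the spring hook scale

TASK

Weigh the bottle in its carrier: hang the carrier by its bail on the hook of the spring scale, let go and let it hang untouched until it has been still for two seconds. Then lift it off the hook and stand it upright on the blue mat, with its whole foot on the mat. Do not drop it, do not pull the hook down to its stop, and leave everything else where it is.

Things in the scene. Friction and masses are not known exactly. Their poses are not given: they have to be found in the camera images.
- carrier: bottle carrier, 160 mm tall, 0.15 to 0.26 kg: round steel foot 54 mm across, 8 mm thick; a capped white bottle (28 mm across, 44 mm tall) fixed on it; a closed steel bail in the carrier's y-z plane, topped by an orange grip tab. Centre of mass about 20 mm up. Origin at the centre of the foot's underside, z up. Starts standing on the grey mat
- carrier_eye (a point): inner apex of the bail, where it rests on the hook: on the carrier's axis, 107 mm above its underside; axes as the carrier's. The bail is a strap 5 mm thick along x, its uprights' inner faces at y = +-20 mm, its top an inverted V; the opening reaches from z = 52 mm (bottle cap) to 107 mm in the middle, 96 mm at its sides
- carrier_grip (a point): centre of the orange grip tab, on the carrier's axis, 145 mm above its underside; the tab is 10 mm thick along the carrier's x, 30 mm wide along y, 30 mm tall (z = 130 to 160 mm); below it is a neck 5 mm thick and 16 mm wide. Axes as the carrier's
- scale: spring scale, fixed to the desk: grey base plate 165 x 90 mm, top 12 mm high (x = -127 to +38 mm), and an aluminium column 46 mm wide, 198 mm tall, whose front face is at x = -6 mm. Origin on the desk under the column, z up; the hook arm sticks out 118 mm along the scale's -x
- hook_saddle (a point): top of the hook's bar in its saddle, where the bail comes to rest: 100 mm ahead (scale -x) of the scale's origin, 175 mm above the desk when unloaded; moves down with the hook. Its x points from the hook's open end to the column, z up. The bar is round, 6 mm thick, red; behind the saddle (+x) it rises 4 mm and runs level to the column
- hook_tip (a point): top of the hook's upturned free end: 18 mm ahead (-x) of the saddle and 8.5 mm higher. The bail goes over this end, moving along the scale's +x, and then down into the saddle
- scale_hook (a joint): downward travel of the sprung hook in m: 0 unloaded, stop at 0.030; spring 160 N/m, so the free-hanging carrier pulls it down to about 0.009 to 0.016; lightly damped, it bobs at about 4 Hz for some 1 to 2 s
- grey_mat: grey round mat, 110 mm across, 3 mm thick, fixed, on which the carrier starts; origin at the centre of its underside
- blue_mat: blue round mat, 110 mm across, 3 mm thick, fixed, on which the carrier is to end; origin at the centre of its underside
- beaker: clear beaker 57 mm across, 66 mm tall, a bystander; origin at the centre of its underside
- vial_3: brown vial with white cap, 22 mm across, 55 mm tall, a bystander; origin at the centre of its underside
- fixture_block: white block with holes, 29 x 50 x 20 mm, a bystander; origin at the centre of its underside
There are look-alikes about, which are no part of the job. Of the things that look like the scale, the larger one is meant.

How it is judged:
By the outcome, as a careful person would: the job done as asked, in the order asked, and still so for the second after the job is handed in, with the robot touching nothing.
It also fails if it takes over 67 s, if anything falls off the work surface, if the arm or the gripper's body presses on something with over 40 N, if the wrist force passes 120 N, or if a joint passes its speed limit or range.

ROBOT

A 6-joint arm with a two-finger parallel gripper is mounted at the origin on a cart in front of the work surface, level with it; the furniture and walls round the work are solid. World frame = base frame: x ahead of the robot, y to its left, z up, the work surface at z = 0. Lengths are in mm, angles in degrees, forces in N, time in s.
With the tool pointing down it reaches from about 425 to 925 mm from the base axis. Payload 12.5 kg.
Tool frame: the origin (TCP) lies midway between the tips of the shut fingers; the grasp point (between the pads) lies 19 mm behind it; z points along the fingers, y is the line along which they close (so a half turn about z gives the same grasp; the last joint's range is limited). The gripper opens to 85 mm and grips with 20 to 120 N. Pads are 22 mm wide; open, the fingers measure 114 mm over their backs; the gripper's body (76 mm by 85 mm) begins 54 mm behind the grasp point. The pads swing forward as they close: fully open they stand 13 mm farther back than shut.
Start: joints at [-80.306, 28.126, 89.318, -0, 62.55, -6.05], TCP at [169.619, -601.56, 231.327] pointing down, gripper open.
Joint ranges: [-177.58, 177.58], [-47.91, 125.51], [2.72, 160], [-65.01, 245.01], [3.68, 167.84], [-153.87, 153.87]. Speed limits (degrees/s): [127.2, 127.2, 159.86, 180, 180, 180].

INTERFACE

Orientations are given as [roll, pitch, yaw] about the fixed x, y, z axes, in that order (R = Rz(yaw) Ry(pitch) Rx(roll)).
In Python, from cell import robot, eyes, ticket gives the robot as it stands.
- The arm moves only by the tool jog_arm, never from a script. Its argument "rows" is one flat list of numbers, 7 for each row, row after row: the closure, from 0 (fully open) to 1 (shut), then the shift along the tool's x, y, z in m, then the turn, a rotation vector about the tool's x, y, z in degrees. A call has 1 to 12 rows; each row is the pose to reach, as a shift and turn from the pose commanded when the call began, along the tool's axes at that moment; what a row does not reach only later rows make up. A row lasts 1/8 s, in which the tool goes at most 62.5 mm and 10.7 degrees, less where a joint would pass 70% of its speed; a pose out of reach is approached as far as the arm can. A call with a gripper value outside its range is refused whole. The fingers move at their own pace and stop on an object; the grip force is fixed at half the most. Time passes only in rows, so rows that repeat a pose let the fingers close. It gives the time, the measured TCP pose, the force, the opening and the grip force at its end, in the units of the state.
- robot.read_state(): the state, without advancing time (a new reading comes with each control period).
- eyes.snapshot(name): name is "side" or "top" or "wrist"; returns a dict with "img" (384x512x3 uint8, red, green, blue), "intrinsics" (3x3 intrinsics, pixels), "eye" and "attitude" of the camera in the world. Camera axes: x right, y up, looking along -z (the intrinsics and any distortion apply to the point x, -y, -z); pixel columns grow to the right and rows downward; lengths in mm; the calibration is good to about 2 mm. The wrist camera is an equidistant fisheye: a pixel r from the principal point sees the ray r / f radians off the axis. A picture is of the moment at which its call begins. There is no depth.
- ticket.close_job(): hands the job in; it is judged then, once.
The state is a dict: "t": time; "q": joint angles; "qvel": joint speeds; "joint_efforts": joint torques, N m; "ee_pos": TCP position; "tcp_rot": TCP orientation; "ft_force": force on the tool from outside, world axes, zero at the start; "torque": the same for the moment, N m; "opening": finger opening in mm; "grasp_force": force on a finger pad.
Only numpy, scipy, OpenCV 4.12 (cv2) and the standard library are available. Lean on these libraries where they do the work, as an engineer would, in place of code of your own. Each camera call takes 0.05 s, during which the arm holds its last target. There are 200 camera calls.

## Working session

There is one attempt and no reset: what is moved stays moved. The work goes in short steps, Python scripts to look and compute and a tool call to move; the robot and the scene stay as the last step left them, time stands still between calls to the robot, and variables do not carry over. Pictures are saved under pics/ and viewed, at most 10 in all, crops included, and the job is handed in when it is done.

Besides the shell and the picture viewer there is one more tool, called after ">>>" as name(argument=value, ...) on one line, values as JSON. jog_arm: Moves the arm, as the interface text tells. Its arguments: {"type":"object","properties":{"rows":{"type":"array"}},"required":["rows"]}

```bash
mkdir -p pics
cat > h.py <<'E'
import numpy as np,cv2
from cell import robot,eyes,ticket
def snap(n,f=None):
    s=eyes.snapshot(n)
    if f: cv2.imwrite('pics/'+f,s['img'][:,:,::-1])
    return s
def ray(s,u,v,fish=False):
    K=np.array(s['intrinsics']);x=(u-K[0,2])/K[0,0];y=(v-K[1,2])/K[1,1]
    if fish:
        r=np.hypot(x,y);k=np.sin(r)/r if r>1e-9 else 1;d=np.array([x*k,-y*k,-np.cos(r)])
    else: d=np.array([x,-y,-1.])
    A=np.array(s['attitude'],float)
    if A.shape!=(3,3):
        from scipy.spatial.transform import Rotation as R
        A=R.from_euler('xyz',A,degrees=True).as_matrix()
    d=A@d;return np.array(s['eye'],float),d/np.linalg.norm(d)
def onz(s,u,v,z,fish=False):
    e,d=ray(s,u,v,fish);return e+d*(z-e[2])/d[2]
def cross(a,b):
    (p,d),(q,e)=a,b
    t=np.linalg.lstsq(np.c_[d,-e],q-p,rcond=None)[0];A=p+d*t[0];B=q+e*t[1]
    return (A+B)/2,np.linalg.norm(A-B)
E
python3 - <<'E'
from h import *
a=snap('side','side.png');b=snap('top','top.png')
for s in(a,b):print(s['intrinsics'],s['eye'],s['attitude'])
print(robot.read_state())
cv2.imwrite('pics/both.png',np.hstack([a['img'],b['img']])[:,:,::-1][:, :])
E
```

```text
[[453.03359135   0.         249.47272163]
 [  0.         453.03359135 192.23126906]
 [  0.           0.           1.        ]] [ 569.37619386 1129.92895164  781.59823706] [ 56.15434272   1.23124017 176.52560455]
[[398.18341739   0.         257.09371749]
 [  0.         398.18341739 193.64994898]
 [  0.           0.           1.        ]] [ 345.09805495  148.28355559 1399.47189472] [  8.23670813   0.77716105 -89.56649256]
{'t': 0.1, 'q': array([-8.03079540e+01,  2.81594206e+01,  8.93453558e+01, -1.92908211e-03,
        6.25492554e+01, -6.04882825e+00]), 'qvel': array([-0.00010414, -0.0908478 , -0.06887135, -0.0038692 ,  0.01965603,
        0.01830724]), 'joint_efforts': array([ 2.42270442e-03, -6.19448662e+01, -2.62025803e+01, -1.46389748e-04,
        2.95468351e-03,  1.19917414e-05]), 'ee_pos': array([ 169.55383974, -601.36542766,  230.80766261]), 'tcp_rot': array([-1.79946089e+02, -3.99213370e-03,  1.57417625e+01]), 'ft_force': array([-0.86799244, -0.309918  ,  0.79280851]), 'torque': array([-0.01298086,  0.01461189, -0.02008192]), 'grasp_force': 0.0, 'opening': 85.3782716672332}
```

View pics/side.png

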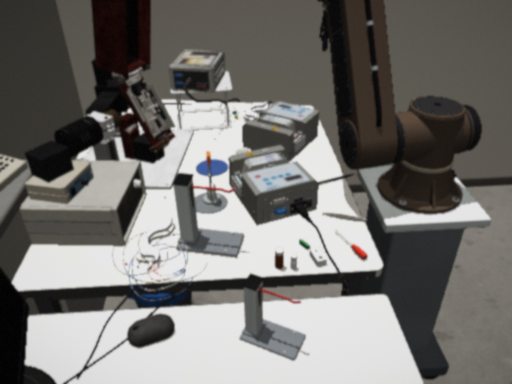

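View pics/top.png

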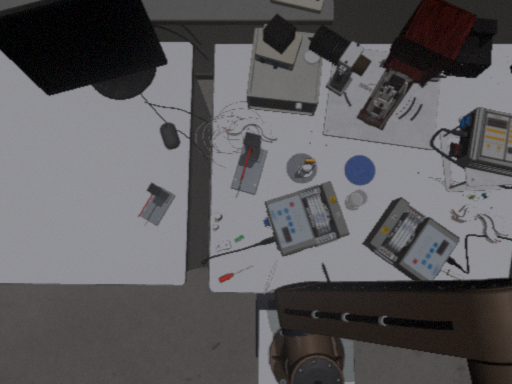

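Side view: scale column at about (187,207), carrier tab at (209,155), grey mat at (211,202), blue mat at (211,168). Top view: scale at (250,163), carrier at (303,167), blue mat at (360,170), beaker at (357,200). Next, close crops.

Run:
```python
import cv2,numpy as np
s=cv2.imread('pics/side.png')[135:265,140:340];t=cv2.imread('pics/top.png')[110:230,210:390]
a=cv2.resize(s,(400*2,520),interpolation=3);b=cv2.resize(t,(720,480),interpolation=3)
cv2.imwrite('pics/c1.png',a);cv2.imwrite('pics/c2.png',b)
```

```text
(no output)
```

View pics/c1.png

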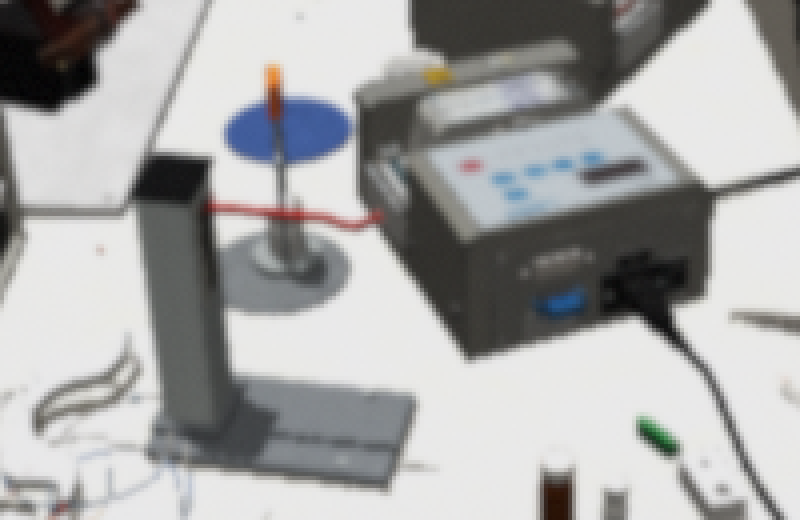

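View pics/c2.png

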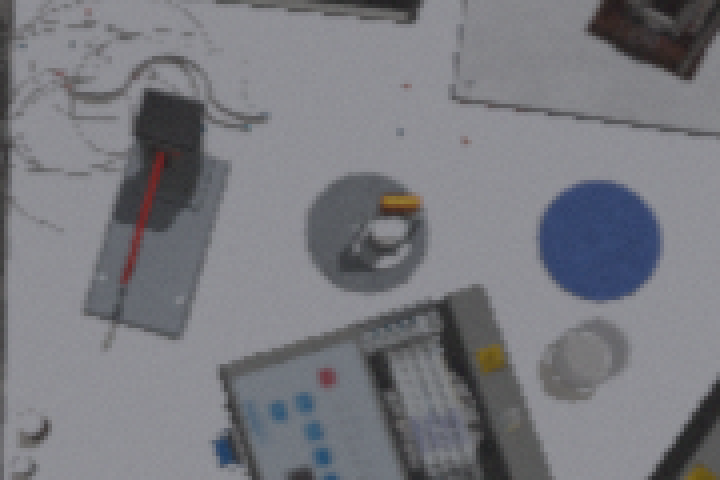

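Crops: the tab in the top view spans about (305–315,161) and is seen edge-on from the side at (208.5,158). The hook in the top view runs from the column at (250.5,148.5) to the tip at (237,196), red bar end at (241,180). Now I'll measure.

Run:
```python
from h import *
a=cv2.imread('pics/side.png');b=cv2.imread('pics/top.png')
a=snap('side');b=snap('top')
def mask(s,lo,hi,box):
    h=cv2.cvtColor(s['img'],cv2.COLOR_RGB2HSV);m=cv2.inRange(h,lo,hi);k=np.zeros_like(m);x0,y0,x1,y1=box;k[y0:y1,x0:x1]=1;return m*k
def cen(m):
    y,x=np.nonzero(m);return x.mean(),y.mean(),len(x),(x.min(),x.max(),y.min(),y.max())
oa=cen(mask(a,(3,120,90),(25,255,255),(195,145,225,168)));ob=cen(mask(b,(3,100,60),(30,255,255),(298,150,322,170)))
print(oa,ob);print('tab',cross(ray(a,*oa[:2]),ray(b,*ob[:2])))
y,x=np.nonzero(mask(b,(3,100,60),(30,255,255),(298,150,322,170)))
for u in (ob[3][0],ob[3][1]):print('tab end',onz(b,u,y[x==u].mean(),158))
for s,bx in((a,(190,150,240,180)),(b,(340,150,380,190))):
    c=cen(mask(s,(100,100,40),(125,255,255),bx));print('blue',c,onz(s,*c[:2],3))
r=mask(b,(0,110,60),(5,255,255),(230,130,260,200))|mask(b,(172,110,60),(180,255,255),(230,130,260,200))
y,x=np.nonzero(r);print('redtop',sorted(zip(y,x)))
for v in(y.min(),y.max()):print(onz(b,x[y==v].mean(),v,176))
r=mask(a,(0,110,60),(8,255,255),(190,180,240,196))|mask(a,(172,110,60),(180,255,255),(190,180,240,196))
y,x=np.nonzero(r);print('redside',x.min(),x.max(),[(u,y[x==u].mean()) for u in(x.min(),x.max())])
print('hooktip guess',onz(b,237,196,183))
# grey mat, base corners, column top (top view)
for n,u,v,z in(('gmat',301.5,168,3),('b1',231,188,12),('b2',256,194.5,12),('b3',267,150,12),('colA',246,132,198),('colB',261,135,198),('colC',259,150,198),('colD',244,147,198),('beaker',357,200,66),('caseTL',266,202,90),('caseTR',330,181,90)):print(n,onz(b,u,v,z).round(1))
# case height: corner side (243.5,175) vs top
print('case top',cross(ray(a,140+470/4,135+238/4),ray(b,210+220/4,110+368/4)))
```

```text
(np.float64(208.17241379310346), np.float64(157.06896551724137), 29, (np.int64(207), np.int64(209), np.int64(152), np.int64(163))) (np.float64(309.5), np.float64(160.5), 36, (np.int64(305), np.int64(314), np.int64(159), np.int64(162)))
tab (array([ 6.32874722e+02, -2.95695264e-01,  1.50807178e+02]), np.float64(2.0282727822094793))
tab end [632.18539684  14.7568459  158.        ]
tab end [632.31225903 -13.84264332 158.        ]
blue (np.float64(211.89967637540454), np.float64(167.36893203883494), 309, (np.int64(197), np.int64(226), np.int64(160), np.int64(174))) [ 632.87081858 -192.3168739     3.        ]
blue (np.float64(359.3464447806354), np.float64(169.79576399394855), 661, (np.int64(345), np.int64(374), np.int64(156), np.int64(184))) [ 635.01658273 -194.88241959    3.        ]
redtop [(np.int64(148), np.int64(249)), (np.int64(148), np.int64(250)), (np.int64(149), np.int64(249)), (np.int64(149), np.int64(250)), (np.int64(150), np.int64(249)), (np.int64(150), np.int64(250)), (np.int64(151), np.int64(248)), (np.int64(151), np.int64(249)), (np.int64(151), np.int64(250)), (np.int64(15
[... 1452 characters left out ...]
(241)), (np.int64(177), np.int64(242)), (np.int64(178), np.int64(241)), (np.int64(179), np.int64(241))]
[667.62391978 191.30580599 176.        ]
[568.03917507 216.83880794 176.        ]
redside 191 234 [(np.int64(191), np.float64(186.0)), (np.int64(234), np.float64(188.5))]
hooktip guess [513.39949138 228.08902865 183.        ]
gmat [640.6  10.8   3. ]
b1 [565.5 260.9  12. ]
b2 [542.8 172.5  12. ]
b3 [703.8 134.4  12. ]
colA [713.1 202.  198. ]
colB [703.6 155.1 198. ]
colC [655.6 161.  198. ]
colD [664.9 207.6 198. ]
beaker [ 518.3 -168.5   66. ]
caseTL [506.8 137.8  90. ]
caseTR [578.5 -75.   90. ]
case top (array([503.42493299, 141.31764797, 109.81730266]), np.float64(1.7278111956328244))
```

```bash
cat >> h.py <<'E'
from scipy.spatial.transform import Rotation as Rn
def plan(p,yaw,cmd=None):
    st=robot.read_state();
    P,A=(st['ee_pos'],st['tcp_rot']) if cmd is None else cmd
    R0=Rn.from_euler('xyz',A,degrees=True);R1=Rn.from_euler('xyz',[180,0,yaw],degrees=True)
    return (R0.inv().apply(np.array(p)-P)/1e3).round(4),(R0.inv()*R1).as_rotvec(degrees=True).round(2)
E
python3 - <<'E'
from h import *
print(plan([633,0,235],90,([169.62,-601.56,231.33],[180,0,15.74])))
b=snap('top')
h=cv2.cvtColor(b['img'],cv2.COLOR_RGB2HSV);m=cv2.inRange(h,(0,110,60),(5,255,255))|cv2.inRange(h,(172,110,60),(180,255,255))
y,x=np.nonzero(m[140:185,236:256]);y+=140;x+=236
P=np.array([onz(b,u,v,177)[:2] for u,v in zip(x,y)]);c=P.mean(0);d=np.linalg.svd(P-c)[2][0];print('hook',c,np.degrees(np.arctan2(d[1],d[0])),((P-c)@d).min(),((P-c)@d).max())
E
```

```text
(array([ 0.6092, -0.4533, -0.0037]), array([ -0.  ,   0.  , -74.26]))
hook [622.93814254 201.99215773] 165.02096368757284 -46.097886958801396 57.03241990028961
```

>>> jog_arm(rows=[0,0.609,-0.453,-0.004,0,0,-74.26,0,0.609,-0.453,-0.004,0,0,-74.26,0,0.609,-0.453,-0.004,0,0,-74.26,0,0.609,-0.453,-0.004,0,0,-74.26,0,0.609,-0.453,-0.004,0,0,-74.26,0,0.609,-0.453,-0.004,0,0,-74.26,0,0.609,-0.453,-0.004,0,0,-74.26,0,0.609,-0.453,-0.004,0,0,-74.26,0,0.609,-0.453,-0.004,0,0,-74.26,0,0.609,-0.453,-0.004,0,0,-74.26,0,0.609,-0.453,-0.004,0,0,-74.26,0,0.609,-0.453,-0.004,0,0,-74.26])

```text
t: 1.75
ee_pos: [628.4, -5.5, 235.3]
tcp_rot: [180.0, 0.0, 90.0]
ft_force: [0.7, -0.9, 0.5]
opening: 85.6
grasp_force: 0.0
```

Run:
```python
from h import *
s=snap('wrist','w1.png');st=robot.read_state();print(s['eye'],s['attitude'],s['intrinsics'],st['ee_pos'],st['q'])
h=cv2.cvtColor(s['img'],cv2.COLOR_RGB2HSV);m=cv2.inRange(h,(3,120,90),(25,255,255))
n,l,S,C=cv2.connectedComponentsWithStats(m)
for i in range(1,n):
    if S[i,4]>40:
        y,x=np.nonzero(l==i);r=cv2.minAreaRect(np.c_[x,y].astype(np.float32));print(S[i],C[i],r,onz(s,*r[0],163,True))
        B=[onz(s,*q,163,True).round(1)[:2] for q in cv2.boxPoints(r)];print(B)
```

```text
[627.70237616  69.96005951 376.76627981] [-1.73091833e+01  1.84652479e-02  3.77471071e-03] [[297.31863964   0.         251.7036156 ]
 [  0.         297.31863964 188.71304322]
 [  0.           0.           1.        ]] [ 6.31519940e+02 -3.75714721e-01  2.34999166e+02] [-6.06194302 28.42940973 88.16548804  0.10483205 63.30447853 -6.27771984]
[13  0  8  8 48] [16.66666667  2.72916667] ((16.5, 3.5), (7.0, 7.0), 90.0) [414.37607137 179.19742454 163.        ]
[array([408.7, 184.6]), array([418.8, 181.4]), array([419.8, 174. ]), array([409.8, 177. ])]
[254 176  13  37 443] [259.57562077 193.81038375] ((260.0, 194.0), (36.0, 12.0), 90.0) [633.92309825  -0.8524061  163.        ]
[array([629.3,  13.2]), array([638.3,  13.3]), array([638.7, -15.5]), array([629.4, -15.5])]
[134 238  16  14 129] [141.40310078 243.75193798] ((142.13697814941406, 243.69863891601562), (10.065539360046387, 15.449432373046875), 69.44395446777344) [534.39757441 -45.68740128 163.        ]
[array([526.2, -44.2]), array([540.5, -38.4]), array([542.5, -47.2]), array([528. , -53.3])]
[ 97 338  14  14  95] [103.69473684 344.78947368] ((104.22056579589844, 344.6323547363281), (13.033891677856445, 8.060433387756348), 30.963754653930664) [ 458.43347478 -184.06861152  163.        ]
[array([ 447., -187.]), array([ 457.3, -172.9]), array([ 469.4, -181.4]), array([ 459.4, -195.8])]
```

View pics/w1.png

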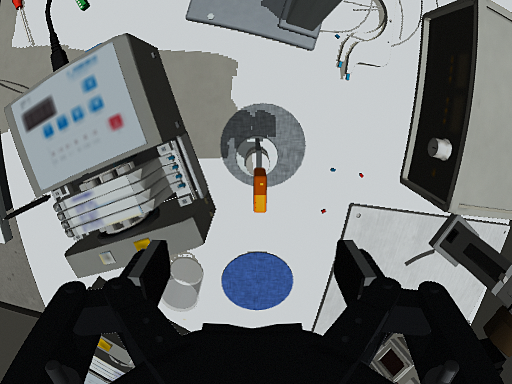

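The wrist view shows the tab at (260,194), squarely between the open fingers; blue mat at (257,280), beaker at (185,280). Tab centre is about (633.5,-0.5), yaw 0. Descending and gripping.

>>> jog_arm(rows=[0,0,0.0006,0.05,0,0,0,0,0,0.0006,0.09,0,0,0,0,0,0.0006,0.104,0,0,0,0,0,0.0006,0.104,0,0,0,0,0,0.0006,0.104,0,0,0,1,0,0.0006,0.104,0,0,0,1,0,0.0006,0.104,0,0,0,1,0,0.0006,0.104,0,0,0,1,0,0.0006,0.104,0,0,0,1,0,0.0006,0.104,0,0,0,1,0,0.0006,0.104,0,0,0,1,0,0.0006,0.104,0,0,0])

```text
t: 3.3
ee_pos: [627.8, -7.5, 131.0]
tcp_rot: [-180.0, 0.0, 90.0]
ft_force: [-1.0, 0.7, -1.9]
opening: 9.1
grasp_force: 59.8
```

The grasp landed about 7 mm off along the tab, because the previous call had not fully arrived. I'll re-grip centred.

>>> jog_arm(rows=[0,0,0,0,0,0,0,0,0,0,0,0,0,0,0,0,0,0,0,0,0,0,0.007,0,0,0,0,0,0,0.007,0,0,0,0,0,0,0.007,0,0,0,0,0,0,0.007,0,0,0,0,0])

```text
t: 4.18
ee_pos: [628.0, -0.5, 131.3]
tcp_rot: [180.0, 0.0, 90.0]
ft_force: [-0.1, -0.6, 0.5]
opening: 85.6
grasp_force: 0.0
```

Run:
```python
from h import *
s=snap('wrist');st=robot.read_state();print(st['ee_pos'],st['opening'])
h=cv2.cvtColor(s['img'],cv2.COLOR_RGB2HSV);m=cv2.inRange(h,(3,120,90),(25,255,255))
n,l,S,C=cv2.connectedComponentsWithStats(m)
for i in range(1,n):
    if S[i,4]>200:
        y,x=np.nonzero(l==i);r=cv2.minAreaRect(np.c_[x,y].astype(np.float32));print(S[i],r,[onz(s,*q,163,True).round(1)[:2] for q in cv2.boxPoints(r)])
```

```text
[ 6.27959456e+02 -5.30482730e-01  1.31236486e+02] 85.35711790732157
[ 242  249   21   55 1115] ((252.0, 276.0), (19.999996185302734, 53.99999237060547), 0.0) [array([622.7, -14.9]), array([623.2,  14.4]), array([631.6,  14.4]), array([632. , -14.9])]
```

The carrier stands straight at x≈627.5, y≈-0.2, yaw 0, centred now. Grip and lift.

>>> jog_arm(rows=[1,0,0,0,0,0,0,1,0,0,0,0,0,0,1,0,0,0,0,0,0,1,0,0,0,0,0,0,1,0,0,0,0,0,0,1,0,0,-0.02,0,0,0,1,0,0,-0.05,0,0,0,1,0,0,-0.09,0,0,0,1,0,0,-0.134,0,0,0,1,0,0,-0.134,0,0,0,1,0,0,-0.134,0,0,0,1,0,0,-0.134,0,0,0])

```text
t: 5.72
ee_pos: [627.4, -0.4, 263.6]
tcp_rot: [-179.8, -0.0, 90.0]
ft_force: [0.2, -0.1, -2.6]
opening: 9.2
grasp_force: 58.7
```

Run:
```python
from h import *
a=snap('side');b=snap('top')
h=cv2.cvtColor(a['img'],cv2.COLOR_RGB2HSV);m=cv2.inRange(h,(0,60,50),(10,255,255))|cv2.inRange(h,(170,60,50),(180,255,255))
y,x=np.nonzero(m[180:196,185:245]);y+=180;x+=185
n=np.array([.259,.966,0]);p0=np.array([623,202,177.])
def hit(u,v):
    e,d=ray(a,u,v);return e+d*((p0-e)@n)/(d@n)
for u in sorted(set(x)):
    q=hit(u,y[x==u].mean());print(u,y[x==u].min(),y[x==u].max(),q.round(1),'s',round(float((q-p0)@[.966,-.259,0]),1))
```

```text
190 187 187 [672.  188.9 174.6] s 50.7
191 185 187 [669.2 189.6 177.9] s 47.8
192 185 188 [666.8 190.3 176.7] s 45.4
193 185 187 [664.2 191.  178.5] s 42.6
194 186 187 [661.8 191.6 177.3] s 40.2
195 186 187 [659.3 192.3 177.5] s 37.6
196 186 187 [656.8 192.9 177.8] s 35.0
197 186 187 [654.3 193.6 178.1] s 32.4
198 186 187 [651.8 194.3 178.4] s 29.8
199 186 187 [649.3 194.9 178.7] s 27.3
200 187 187 [647.  195.6 177.5] s 24.8
201 187 187 [644.5 196.2 177.8] s 22.3
202 187 188 [642.1 196.9 176.6] s 19.8
203 187 188 [639.7 197.5 176.9] s 17.2
204 187 188 [637.2 198.2 177.1] s 14.7
205 187 188 [634.7 198.9 177.4] s 12.1
206 187 188 [632.2 199.5 177.7] s 9.6
207 187 188 [629.8 200.2 178. ] s 7.0
208 187 188 [627.3 200.8 178.3] s 4.4
209 187 188 [624.8 201.5 178.5] s 1.9
210 187 188 [622.4 202.2 178.8] s -0.7
211 188 188 [620.  202.8 177.6] s -3.1
212 188 189 [617.7 203.4 176.4] s -5.5
213 188 189 [615.2 204.1 176.7] s -8.1
214 188 189 [612.7 204.8 177. ] s -10.6
215 188 189 [610.3 205.4 177.3] s -13.2
216 188 189 [607.8 206.1 177.6] s -15.7
217 188 189 [605.4 206.7 177.9] s -18.2
218 188 189 [602.9 207.4 178.1] s -20.8
219 188 189 [600.5 208.  178.4] s -23.3
220 188 189 [598.1 208.7 178.7] s -25.8
221 189 189 [595.7 209.3 177.5] s -28.2
222 189 190 [593.4 209.9 176.3] s -30.7
223 189 190 [590.9 210.6 176.6] s -33.2
224 190 190 [588.6 211.2 175.4] s -35.6
225 190 191 [586.2 211.9 174.2] s -38.1
226 190 191 [583.8 212.5 174.5] s -40.6
227 191 191 [581.4 213.1 173.3] s -43.0
228 191 191 [579.  213.8 173.6] s -45.5
229 190 191 [576.5 214.5 175.4] s -48.1
230 190 191 [574.1 215.1 175.6] s -50.6
231 190 190 [571.6 215.8 177.4] s -53.2
232 188 190 [569.1 216.5 180.6] s -55.8
233 187 190 [566.6 217.1 182.3] s -58.4
234 187 190 [564.2 217.8 182.6] s -60.9
235 188 190 [561.9 218.4 181.4] s -63.3
```

>>> jog_arm(rows=[1,0.03,-0.014,0,0,0,2,1,0.075,-0.035,0,0,0,5,1,0.125,-0.058,0,0,0,8,1,0.175,-0.081,0,0,0,12,1,0.215,-0.1,0,0,0,15,1,0.23,-0.107,0,0,0,15,1,0.23,-0.107,0,0,0,15,1,0.23,-0.107,0.015,0,0,15,1,0.23,-0.107,0.035,0,0,15,1,0.23,-0.107,0.044,0,0,15,1,0.23,-0.107,0.044,0,0,15,1,0.23,-0.107,0.044,0,0,15])

```text
t: 7.32
ee_pos: [521.3, 229.3, 221.6]
tcp_rot: [180.0, -0.0, 75.0]
ft_force: [0.1, 0.2, -1.0]
opening: 9.3
grasp_force: 58.8
```

Run:
```python
from h import *
st=robot.read_state();print(st['ee_pos'],st['tcp_rot'],st['opening'])
a=snap('side');w=snap('wrist');b=snap('top')
c=cv2.resize(a['img'][140:250,170:280],(400,400),interpolation=2)
t=cv2.resize(b['img'][135:215,220:300],(400,400),interpolation=2)
cv2.imwrite('pics/p3.png',np.hstack([c,t])[:,:,::-1])
```

```text
[521.32533349 229.32002068 221.60875813] [ 1.79965206e+02 -1.60857018e-02  7.49802068e+01] 9.265604473497449
```

View pics/p3.png

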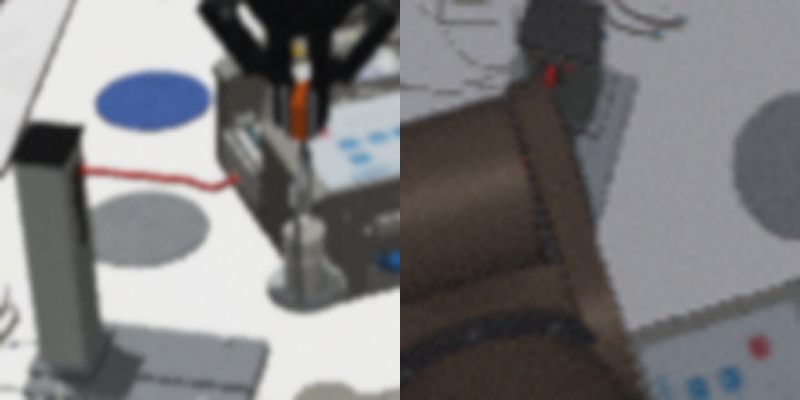

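The side view shows the carrier upright at (302,240) ahead of the hook tip at (237,178), with the bail apex above the tip. Moving it over the hook.

>>> jog_arm(rows=[1,0,0.01,0,0,0,0,1,0,0.02,0,0,0,0,1,0,0.03,0,0,0,0,1,0,0.04,0,0,0,0,1,0,0.05,0,0,0,0,1,0,0.06,0,0,0,0,1,0,0.06,0,0,0,0,1,0,0.06,0.008,0,0,0,1,0,0.06,0.016,0,0,0,1,0,0.06,0.02,0,0,0,1,0,0.06,0.02,0,0,0,1,0,0.06,0.02,0,0,0])

```text
t: 8.98
ee_pos: [578.9, 214.1, 201.4]
tcp_rot: [180.0, -0.0, 75.0]
ft_force: [0.1, 0.5, -1.4]
opening: 9.3
grasp_force: 58.8
```

Run:
```python
from h import *
st=robot.read_state();print(st['ee_pos'],st['tcp_rot'],st['opening'],st['ft_force'])
a=snap('side');w=snap('wrist')
c=cv2.resize(a['img'][140:240,170:270],(400,400),interpolation=2)
t=cv2.resize(w['img'][200:360,172:332],(400,400),interpolation=2)
cv2.imwrite('pics/p4.png',np.hstack([c,t])[:,:,::-1])
```

```text
[578.94985326 214.05383834 201.36881997] [ 1.79984011e+02 -2.76734158e-03  7.50065159e+01] 9.32717727578648 [ 0.14967746  0.4658464  -1.39558478]
```

View pics/p4.png

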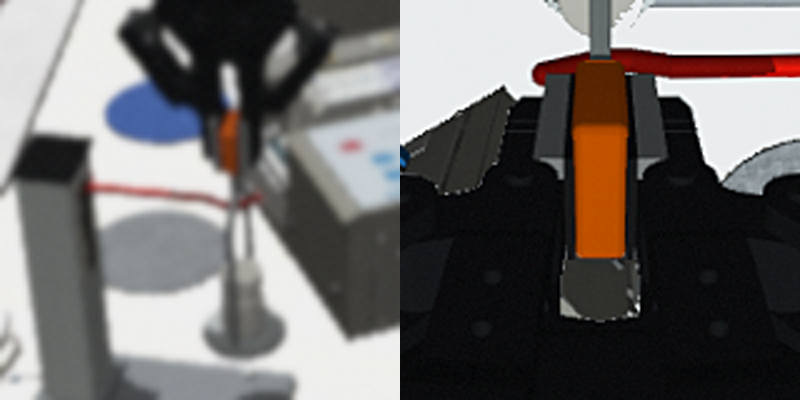

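The red hook (tip at (262,198) in the side crop) passes through the bail, with the neck at (236,195) right above the saddle. Lowering onto the spring.

>>> jog_arm(rows=[1,0,0,0.003,0,0,0,1,0,0,0.006,0,0,0,1,0,0,0.009,0,0,0,1,0,0,0.012,0,0,0,1,0,0,0.015,0,0,0,1,0,0,0.017,0,0,0,1,0,0,0.017,0,0,0,1,0,0,0.017,0,0,0])

```text
t: 10.07
ee_pos: [578.9, 214.0, 184.4]
tcp_rot: [180.0, -0.0, 75.0]
ft_force: [-0.5, 0.9, 0.8]
opening: 9.2
grasp_force: 59.0
```

Run:
```python
from h import *
st=robot.read_state();print(st['ee_pos'],st['opening'],st['ft_force'])
a=snap('side');print(robot.read_state()['ft_force'])
c=cv2.resize(a['img'][140:240,170:270],(400,400),interpolation=2)
cv2.imwrite('pics/p5.png',c[:,:,::-1])
```

```text
[578.94146508 214.04931974 184.36534349] 9.184319239268243 [-0.45705821  0.8997847   0.75372325]
[-0.36578629 -0.91258784  0.15330003]
```

View pics/p5.png

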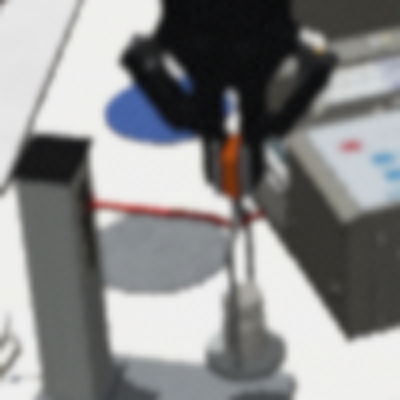

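The hook is pulled down and the wrist force is about zero, so the weight is on the spring. Releasing and retreating straight up.

>>> jog_arm(rows=[0,0,0,0,0,0,0,0,0,0,0,0,0,0,0,0,0,0,0,0,0,0,0,0,0,0,0,0,0,0,0,0,0,0,0,0,0,0,-0.02,0,0,0,0,0,0,-0.05,0,0,0,0,0,0,-0.07,0,0,0,0,0,0,-0.07,0,0,0,0,0,0,-0.07,0,0,0,0,0,0,-0.07,0,0,0])

```text
t: 11.5
ee_pos: [578.6, 213.9, 253.1]
tcp_rot: [-179.9, 0.1, 75.0]
ft_force: [-1.0, -0.4, -0.2]
opening: 85.3
grasp_force: 0.0
```

>>> jog_arm(rows=[0,0,0,0,0,0,0,0,0,0,0,0,0,0,0,0,0,0,0,0,0,0,0,0,0,0,0,0,0,0,0,0,0,0,0,0,0,0,0,0,0,0,0,0,0,0,0,0,0,0,0,0,0,0,0,0,0,0,0,0,0,0,0,0,0,0,0,0,0,0,0,0,0,0,0,0,0,0,0,0,0,0,0,0])

```text
t: 13.0
ee_pos: [578.9, 214.0, 254.2]
tcp_rot: [180.0, 0.0, 75.0]
ft_force: [0.6, -0.1, 0.0]
opening: 85.7
grasp_force: 0.0
```

```bash
cat > tab.py <<'E'
from h import *
def tab(f=None):
    s=snap('wrist',f);h=cv2.cvtColor(s['img'],cv2.COLOR_RGB2HSV);m=cv2.inRange(h,(3,120,90),(25,255,255))
    n,l,S,C=cv2.connectedComponentsWithStats(m[:,150:350]);
    for i in range(1,n):
        if S[i,4]>200: print(C[i]+[150,0],S[i]+[150,0,0,0,0]); y,x=np.nonzero(l==i);r=cv2.minAreaRect(np.c_[x+150,y].astype(np.float32));print([onz(s,*q,215,True).round(1)[:2] for q in cv2.boxPoints(r)])
    print(robot.read_state()['t'])
E
python3 -c "
from tab import *
tab('w6.png');print(robot.read_state()['ee_pos'])
a=snap('side')
c=cv2.resize(a['img'][140:240,170:270],(400,400),interpolation=2)
w=cv2.imread('pics/w6.png')[180:380,156:356]
cv2.imwrite('pics/p6.png',np.hstack([c[:,:,::-1],cv2.resize(w,(400,400))]))"
```

```text
[255.89455782 215.13435374] [249 195  15  41 588]
[array([580.5, 228.9]), array([589.1, 226.6]), array([582.1, 199. ]), array([573. , 201.4])]
13.05
[578.90586792 214.01167543 254.23568701]
```

View pics/p6.png

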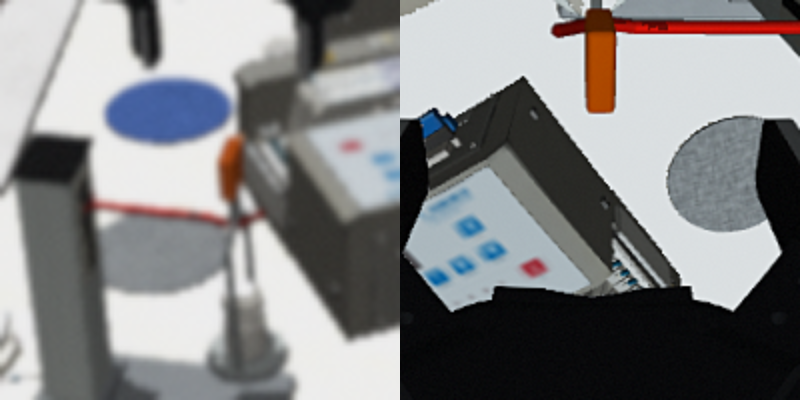

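It hangs freely on the hook: tab at (232,168) in the side crop, fingers clear. Waiting for it to be still.

>>> jog_arm(rows=[0,0,0,0,0,0,0,0,0,0,0,0,0,0,0,0,0,0,0,0,0,0,0,0,0,0,0,0,0,0,0,0,0,0,0,0,0,0,0,0,0,0,0,0,0,0,0,0,0,0,0,0,0,0,0,0,0,0,0,0,0,0,0,0,0,0,0,0,0,0,0,0,0,0,0,0,0,0,0,0,0,0,0,0])

```text
t: 14.6
ee_pos: [578.9, 214.0, 254.2]
tcp_rot: [180.0, 0.0, 75.0]
ft_force: [0.9, 0.2, -0.4]
opening: 85.5
grasp_force: 0.0
```

>>> jog_arm(rows=[0,0,0,0,0,0,0,0,0,0,0,0,0,0,0,0,0,0,0,0,0,0,0,0,0,0,0,0,0,0,0,0,0,0,0,0,0,0,0,0,0,0,0,0,0,0,0,0,0,0,0,0,0,0,0,0,0,0,0,0,0,0,0,0,0,0,0,0,0,0,0,0,0,0,0,0,0,0,0,0,0,0,0,0])

```text
t: 16.1
ee_pos: [578.9, 214.0, 254.2]
tcp_rot: [180.0, 0.0, 75.0]
ft_force: [-0.3, 0.1, 0.2]
opening: 85.7
grasp_force: 0.0
```

>>> jog_arm(rows=[0,0,0,0,0,0,0,0,0,0,0,0,0,0,0,0,0,0,0,0,0,0,0,0,0,0,0,0,0,0,0,0,0,0,0,0,0,0,0,0,0,0,0,0,0,0,0,0,0,0,0,0,0,0,0,0,0,0,0,0,0,0,0,0,0,0,0,0,0,0,0,0,0,0,0,0,0,0,0,0,0,0,0,0])

```text
t: 17.6
ee_pos: [578.9, 214.0, 254.2]
tcp_rot: [180.0, 0.0, 75.0]
ft_force: [-0.4, -0.1, 1.3]
opening: 85.3
grasp_force: 0.0
```

```bash
python3 -c "
from tab import *
for i in range(8): tab()"
```

```text
[255.91047297 215.02702703] [249 195  15  41 592]
[array([580.5, 228.9]), array([589.1, 226.6]), array([582.1, 199. ]), array([573. , 201.4])]
17.65
[255.90556492 214.99325464] [249 195  15  41 593]
[array([580.5, 228.9]), array([589.1, 226.6]), array([582.1, 199. ]), array([573. , 201.4])]
17.7
[255.88586031 215.14139693] [249 195  15  41 587]
[array([580.5, 228.9]), array([589.1, 226.6]), array([582.1, 199. ]), array([573. , 201.4])]
17.75
[255.90169492 215.06610169] [249 195  15  41 590]
[array([580.5, 228.9]), array([589.1, 226.6]), array([582.1, 199. ]), array([573. , 201.4])]
17.8
[255.89303905 215.10016978] [249 195  15  41 589]
[array([580.5, 228.9]), array([589.1, 226.6]), array([582.1, 199. ]), array([573. , 201.4])]
17.85
[255.90693739 215.06091371] [249 195  15  41 591]
[array([580.5, 228.9]), array([589.1, 226.6]), array([582.1, 199. ]), array([573. , 201.4])]
17.9
[255.88794567 215.10016978] [249 195  15  41 589]
[array([580.5, 228.9]), array([589.1, 226.6]), array([582.1, 199. ]), array([573. , 201.4])]
17.95
[255.90646259 215.07653061] [249 195  15  41 588]
[array([580.5, 228.9]), array([589.1, 226.6]), array([582.1, 199. ]), array([573. , 201.4])]
18.0
```

Still since at least t=13 (no pixel motion over 5 s). Re-gripping and lifting off.

>>> jog_arm(rows=[0,0,0.002,0.025,0,0,0,0,0,0.002,0.05,0,0,0,0,0,0.002,0.067,0,0,0,0,0,0.002,0.07,0,0,0,0,0,0.002,0.07,0,0,0,1,0,0.002,0.07,0,0,0,1,0,0.002,0.07,0,0,0,1,0,0.002,0.07,0,0,0,1,0,0.002,0.07,0,0,0,1,0,0.002,0.07,0,0,0,1,0,0.002,0.07,0,0,0])

```text
t: 19.38
ee_pos: [581.0, 213.5, 184.3]
tcp_rot: [180.0, -0.0, 75.0]
ft_force: [1.4, -0.5, 0.3]
opening: 9.3
grasp_force: 60.4
```

>>> jog_arm(rows=[1,0,0,-0.006,0,0,0,1,0,0,-0.014,0,0,0,1,0,0,-0.022,0,0,0,1,0,0,-0.03,0,0,0,1,0,0,-0.036,0,0,0,1,0,0,-0.037,0,0,0,1,0,0,-0.037,0,0,0,1,0,0,-0.037,0,0,0])

```text
t: 20.38
ee_pos: [580.7, 213.5, 220.9]
tcp_rot: [-180.0, 0.0, 75.0]
ft_force: [-0.7, -0.2, -1.9]
opening: 9.4
grasp_force: 60.1
```

Run:
```python
from h import *
a=snap('side');w=snap('wrist');print(robot.read_state()['ee_pos'])
c=cv2.resize(a['img'][140:240,170:270],(400,400),interpolation=2)
t=cv2.resize(w['img'][200:360,172:332],(400,400),interpolation=2)
cv2.imwrite('pics/p7.png',np.hstack([c,t])[:,:,::-1])
```

```text
[580.75147073 213.46296981 220.95334974]
```

View pics/p7.png

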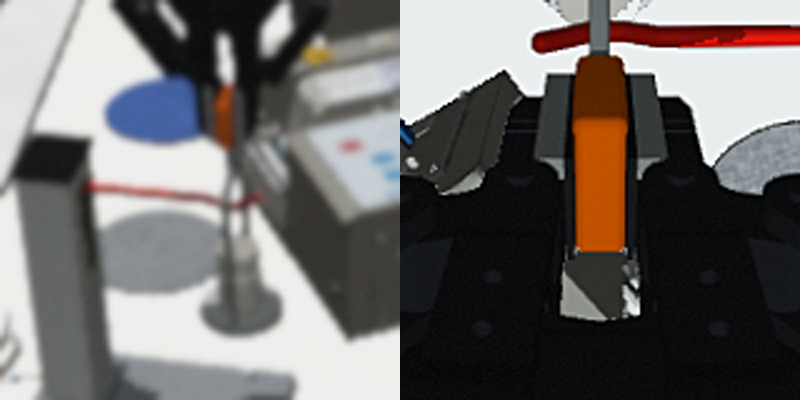

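The hook is unloaded and at rest again, with the bail hanging clear above it. Backing out along the hook, then up.

>>> jog_arm(rows=[1,0,-0.01,0,0,0,0,1,0,-0.022,0,0,0,0,1,0,-0.034,0,0,0,0,1,0,-0.046,0,0,0,0,1,0,-0.058,0,0,0,0,1,0,-0.062,0,0,0,0,1,0,-0.062,0,0,0,0,1,0,-0.062,-0.02,0,0,0,1,0,-0.062,-0.045,0,0,0,1,0,-0.062,-0.055,0,0,0,1,0,-0.062,-0.055,0,0,0,1,0,-0.062,-0.055,0,0,0])

```text
t: 21.98
ee_pos: [520.7, 229.4, 275.3]
tcp_rot: [-179.9, 0.0, 75.0]
ft_force: [0.6, -0.4, -2.4]
opening: 9.0
grasp_force: 60.2
```

```bash
python3 -c "
from h import *
print(robot.read_state()['ee_pos'],plan([634,-193.6,276],75))"
```

```text
[520.70295451 229.38663845 275.25309378] (array([-0.3792,  0.2189, -0.0007]), array([-0.06,  0.05, -0.  ]))
```

>>> jog_arm(rows=[1,-0.026,0.015,0,0,0,0,1,-0.069,0.04,0,0,0,0,1,-0.113,0.065,0,0,0,0,1,-0.156,0.09,0,0,0,0,1,-0.199,0.115,0,0,0,0,1,-0.242,0.14,0,0,0,0,1,-0.286,0.165,0,0,0,0,1,-0.325,0.188,0,0,0,0,1,-0.36,0.208,0,0,0,0,1,-0.379,0.219,0,0,0,0,1,-0.379,0.219,0,0,0,0,1,-0.379,0.219,0,0,0,0])

```text
t: 23.48
ee_pos: [634.2, -192.2, 275.9]
tcp_rot: [-180.0, -0.0, 75.0]
ft_force: [0.2, 0.0, -2.6]
opening: 8.7
grasp_force: 60.1
```

Run:
```python
from h import *
w=snap('wrist');h=cv2.cvtColor(w['img'],cv2.COLOR_RGB2HSV);m=cv2.inRange(h,(105,120,40),(125,255,255))
n,l,S,C=cv2.connectedComponentsWithStats(m);i=1+S[1:,4].argmax();print(S[i])
c=max(cv2.findContours((l==i).astype(np.uint8),0,1)[0],key=len)
P=np.array([onz(w,*q[0],3,True)[:2] for q in c]);hull=cv2.convexHull(P.astype(np.float32))
print('circle',cv2.minEnclosingCircle(hull));print(robot.read_state()['ee_pos'])
```

```text
[ 217  117   75   65 2823]
circle ((636.0712280273438, -196.40927124023438), 54.11622619628906)
[ 634.26239922 -191.97849573  276.18998141]
```

>>> jog_arm(rows=[1,-0.003,0.002,0.02,0,0,0,1,-0.003,0.002,0.05,0,0,0,1,-0.003,0.002,0.08,0,0,0,1,-0.003,0.002,0.11,0,0,0,1,-0.003,0.002,0.13,0,0,0,1,-0.003,0.002,0.138,0,0,0,1,-0.003,0.002,0.141,0,0,0,1,-0.003,0.002,0.141,0,0,0,1,-0.003,0.002,0.141,0,0,0])

```text
t: 24.65
ee_pos: [635.8, -196.7, 136.1]
tcp_rot: [179.9, 0.0, 75.0]
ft_force: [-0.9, 0.3, -1.7]
opening: 9.1
grasp_force: 60.1
```

>>> jog_arm(rows=[1,0,0,0.001,0,0,0,1,0,0,0.002,0,0,0,1,0,0,0.003,0,0,0,1,0,0,0.003,0,0,0])

```text
t: 25.15
ee_pos: [635.7, -196.8, 133.0]
tcp_rot: [180.0, 0.0, 75.0]
ft_force: [-1.9, 0.0, 4.9]
opening: 8.9
grasp_force: 61.1
```

Contact at TCP z≈133 with the foot down. Releasing and retreating.

>>> jog_arm(rows=[1,0,0,0,0,0,0,1,0,0,0,0,0,0])

```text
t: 25.4
ee_pos: [635.7, -196.8, 133.0]
tcp_rot: [179.9, 0.0, 75.0]
ft_force: [-1.5, 0.9, 5.1]
opening: 9.0
grasp_force: 61.2
```

>>> jog_arm(rows=[0,0,0,0,0,0,0,0,0,0,0,0,0,0,0,0,0,0,0,0,0,0,0,0,0,0,0,0,0,0,0,0,0,0,0,0,0,0,-0.03,0,0,0,0,0,0,-0.07,0,0,0,0,0,0,-0.1,0,0,0,0,0,0,-0.1,0,0,0,0,0,0,-0.1,0,0,0,0,0,0,-0.1,0,0,0])

```text
t: 26.78
ee_pos: [635.2, -196.5, 231.0]
tcp_rot: [-179.9, -0.0, 75.0]
ft_force: [-0.5, 0.7, -0.2]
opening: 85.4
grasp_force: 0.0
```

Run:
```python
from h import *
w=snap('wrist');a=snap('side');print(robot.read_state()['ee_pos'])
h=cv2.cvtColor(w['img'],cv2.COLOR_RGB2HSV);m=cv2.inRange(h,(3,120,90),(25,255,255))
n,l,S,C=cv2.connectedComponentsWithStats(m)
for i in range(1,n):
    if S[i,4]>200:
        y,x=np.nonzero(l==i);r=cv2.minAreaRect(np.c_[x,y].astype(np.float32));print(S[i],[onz(w,*q,163,True).round(1)[:2] for q in cv2.boxPoints(r)])
        cw=r[0]
h=cv2.cvtColor(a['img'],cv2.COLOR_RGB2HSV);m=cv2.inRange(h,(3,120,80),(25,255,255))[90:180,190:235]
y,x=np.nonzero(m);print('side tab',x.mean()+190,y.mean()+90,x.min()+190,x.max()+190,y.min()+90,y.max()+90)
print('side x,y at tab plane y=-196',cross(ray(a,x.mean()+190,y.mean()+90),ray(w,*cw,True)))
m=cv2.inRange(cv2.cvtColor(w['img'],cv2.COLOR_RGB2HSV),(105,120,40),(125,255,255))
c=np.vstack(cv2.findContours(m,0,1)[0]);P=np.array([onz(w,*q[0],3,True)[:2] for q in c])
P=P[np.linalg.norm(P-[636,-196],axis=1)<70];R=np.linalg.norm(P-[635.5,-196],axis=1);print('blue ring radii',R.min(),R.max(),[round(float(R[(np.arctan2(*(P-[635.5,-196]).T)//(np.pi/4))==k].min()),1) for k in range(-4,4) if ((np.arctan2(*(P-[635.5,-196]).T)//(np.pi/4))==k).any()])
```

```text
[ 635.3533887  -196.5505809   231.24462422]
[ 85  86  25  27 361] [array([530.5, -80.3]), array([546.1, -77.7]), array([551.9, -93.7]), array([536.6, -96.7])]
[246 184  13  37 469] [array([ 634., -182.]), array([ 642.5, -184.3]), array([ 635.3, -212.1]), array([ 626.4, -209.7])]
side tab 208.96296296296296 127.37037037037038 208 210 123 132
side x,y at tab plane y=-196 (array([ 632.8731748 , -202.54608856,  146.31876209]), np.float64(0.3520072234537375))
blue ring radii 24.35452107108766 54.80111340360875 [31.1, 29.0, 26.4, 24.7, 24.4, 24.6, 25.9, 28.7]
```

```bash
python3 -c "
from h import *
print(ticket.close_job())"
```

```text
the job is handed in; nothing more can be done
None
```

The carrier hung free on the larger scale's hook from about t=11 s to t=18 s, with no motion seen in the camera frames from t=13 s; by my measurements it now stands upright near the centre of the blue mat, and I handed the job in at about 27 s without seeing the judge's result.

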